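Clamp the glued chair slat to the set force

TASK

The split in the white chair slat has been glued: slide the slat gently under the screw press, squarely between the two guide cheeks, until its end butts against the steel stop plate. Then wind the press's crank clockwise (seen from above) until the brass indicator tab pops out of the back of the press head, stop at once (a sixth of a turn more would crush the joint) and let go, leaving the slat clamped. Do not disturb the glue bottle, the mug or the jar.

Things in the scene. Friction and masses are not known exactly. Their poses are not given: they have to be found in the camera images.
- press: Grey C-shaped screw press fixed on a plywood board (18 mm thick, 180 wide, x -230 to +110). Origin on the table under the vertical screw axis; x points from the open mouth to the back column, the way the slat is pushed in; z up. Head: x -24 to +90, y +-22, z 75 to 105. Column under it from x +42. The screw's cork pad, worn by an unknown amount, starts 2 to 11 mm above the slat's upper face.
- stop: Steel stop plate, 4 x 50 x 30 mm, on the front of the column, where the slat's end must butt. It shares origin and axes with the press: the plate's face lies at x +38 mm, z 18 to 48 mm. Do not push the slat into it with more than 40 N.
- cheeks (a point): Point on the board mid-way between the two steel guide cheeks, at press x +19, y 0, z 18 mm; axes as the press. The cheeks are 10 mm high, 53 mm apart (inner faces at y +-26.5) from press x 0 to 38, flared outwards at the mouth to x -18.
- slat_mid (a point): Centre of the flat white wooden slat, 200 mm long (x) x 45 wide (y) x 16 thick, 120 g, loose on the board (underside 18 mm above the table), its front part already under the press head; its x axis points to the stop plate, up to 0.1 rad out of square. Can be gripped across its width from above, outside the head. Pushed home, its centre lies at press x -62, y 0.
- slat_end (a point): Middle of the slat's end face that must butt against the stop plate (100 mm from slat_mid along its x); x along the slat. It starts 55 to 80 mm short of the stop.
- knob_mid (a point): Centre of the crank's upright wooden knob, 24 mm across, 40 mm tall, grippable from above; 45 mm from the screw axis. It turns freely on its own pin, so the hand need not turn while carrying it round the circle. It starts 160 to 163 mm above the table; the crank arm's top is 23 mm below this point, and nothing of the press reaches above the crank arm but the knob.
- crank (a joint): Crank angle, rad, growing clockwise seen from above (tightening). At 0 the knob lies to the press's +y of the screw axis. The screw and crank sink 12 mm a turn (1.91 mm per rad) until the pad bears. It stays where it is left. Turning takes about 4.4 N at the knob when free, rising to about 8 N when the tab pops. 3 to 8 rad of winding are needed.
- collar (a joint): Rise, m, of the steel collar on top of the head: 0 until the pad bears on the slat, then it rises against a 20 N/mm spring as the clamp force grows (1.91 mm per rad of crank; the crank then no longer sinks). The tab pops at about 4 mm (80 N); more than 6 mm crushes the joint.
- tab (a joint): Travel, m, of the brass indicator tab (20 mm wide, 8 mm thick) in the back (+x) face of the press head, 92 mm above the table: 0 flush, 0.012 popped out. It snaps out by its own spring when the set force is reached and stays out.
- glue: white plastic glue bottle, 44 mm across, 120 mm tall; origin at the centre of its underside; a bystander.
- mug: blue mug, 80 mm across, 90 mm tall, handle on one side; origin at the centre of its underside; a bystander.
- shelljar: glass jar with shells in it, 80 mm across, 100 mm tall; origin at the centre of its underside; a bystander.
Not all that is in view belongs to the job. Of the things shaped like the part that bears slat_mid, the white one is meant.

How it is judged (in metres and radians):
On the way, in this order (a step that is already met when the one before it is completed fails the run):
1. the slat's end is home against the stop plate, square between the cheeks (x of slat_end in the frame of press between 0.0345 and 0.043 m and y of slat_end in the frame of press between -0.008 and 0.008 m and angle between the x axis of slat_end and the x axis of press, either way round below 0.09 rad and z of slat_end in the frame of press between 0.02 and 0.032 m), for 0.2 s.
2. with the slat home, the press is tightened until the tab is out (all of step 1 and value of joint tab above 0.009 m and value of joint collar above 0.003 m), for 0.2 s.
At the end, for the whole second after the job is handed in: The slat lies flat on the board with its end within 3.5 mm of the stop plate, within 8 mm of the middle and 0.09 rad of square; the tab is out by more than 9 mm; the collar has risen between 3 and 6 mm (still clamped, not crushed); slat and crank are at rest (all of step 2 and value of joint collar below 0.006 m and linear speed of slat below 0.01 m/s and velocity of joint crank below 0.05 rad/s); the robot touches nothing.
It fails at once if the press is overtightened (collar risen more than 6 mm) (value of joint collar above 0.006 m).
It fails at once if the slat is pushed into the stop plate with more than 40 N (contact force between slat and stop above 40 N).
It fails at once if the glue bottle is moved more than 30 mm or tipped (distance of glue from where it was at the start of the episode above 0.03 m or angle between glue's own z axis and vertical above 0.5 rad).
It fails at once if the mug is moved more than 30 mm or tipped (distance of mug from where it was at the start of the episode above 0.03 m or angle between mug's own z axis and vertical above 0.5 rad).
It fails at once if the jar is moved more than 30 mm or tipped (distance of shelljar from where it was at the start of the episode above 0.03 m or angle between shelljar's own z axis and vertical above 0.5 rad).
It also fails if it takes over 64 s, if anything falls off the work surface, if the arm or the gripper's body presses on something with over 40 N, if the wrist force passes 120 N, or if a joint passes its speed limit or range.

ROBOT

A 6-joint arm with a two-finger parallel gripper is mounted at the origin on the work surface. World frame = base frame: x ahead of the robot, y to its left, z up, the work surface at z = 0. Lengths are in m, angles in degrees, forces in N, time in s.
With the tool pointing down it reaches from about 0.25 to 0.8 m from the base axis. Payload 3.9 kg.
Tool frame: the origin (TCP) lies at the very end of the fingers, on their centre line; the grasp point (between the pads) lies 19 mm behind it (robot.tcp_to_grasp is the z of the grasp point in the tool frame, in m); z points along the fingers, y is the line along which they close (so a half turn about z gives the same grasp; the last joint's range is limited). The gripper opens to 85 mm and grips with 20 to 120 N. Pads are 22 mm wide; open, the fingers measure 114 mm over their backs; the gripper's body (76 mm by 85 mm) begins 54 mm behind the grasp point. The pads swing forward as they close: fully open they stand 13 mm farther back than shut.
Start: joints at [-75.63, 14.897, -7.913, 67.191, 0, 90], TCP at [0.13, -0.509, 0.231] pointing down, gripper open.
Joint ranges: [-159.42, 159.42], [-47.68, 98.78], [-73.54, 78.23], [-108.79, 121.32], [-90, 84.71], [-180, 180]. Speed limits (degrees/s): [147.25, 147.25, 180, 180, 180, 180].

INTERFACE

Orientations are given as [roll, pitch, yaw] about the fixed x, y, z axes, in that order (R = Rz(yaw) Ry(pitch) Rx(roll)).
In Python, from bench import robot gives the robot as it stands. Calls block until the motion is done:
- robot.move_to(position, orientation): joint-space move of the TCP to a pose.
- robot.servo_line(position, rot=None, velocity=0.15): straight line of the TCP; rot=None keeps the orientation; velocity is the mean speed in m/s.
- robot.set_joints(angles): joint-space move.
- robot.release() and robot.grab(grasp_force=None): open the fingers fully, or close them until they stop; grasp_force is the grip in N (None keeps the last).
- robot.hold(seconds).
- robot.solve_ik(position, orientation): joint angles nearest the present ones, or None.
- robot.snapshot(name): name is "scene" or "top"; returns the picture (420x560x3 uint8, blue, green, red); there is no depth.
- robot.get_calibration(name): a dict with "fx", "fy", "cx", "cy" (pixels), "rvec" (rotation vector, rad) and "tvec" (3), from world to camera coordinates, as OpenCV has them. Camera axes: x right, y down, z forward; pixel columns grow to the right and rows downward; lengths in m; the calibration is good to about 2 mm. A picture is of the moment at which its call begins. get_calibration takes no time and is no camera call.
A pose or a line that the arm cannot do raises robot.IKError and nothing moves.
- robot.close_job(): hands the job in; it is judged then, once.
Readings, each from a call of its own:
- robot.read_t(): time.
- robot.read_joints(): joint angles.
- robot.read_qvel(): joint speeds.
- robot.read_joint_torque(): joint torques, N m.
- robot.read_position(): TCP position.
- robot.read_tool_rot(): TCP orientation.
- robot.read_contact_force(): force on the tool from outside, world axes, zero at the start.
- robot.read_ft_torque(): the same for the moment, N m.
- robot.read_finger_gap(): opening from 0.0 (shut) to 1.0 (fully open).
- robot.read_finger_force(): force on a finger pad.
Only numpy, scipy, OpenCV 4.12 (cv2) and the standard library are available. Lean on these libraries where they do the work, as an engineer would, in place of code of your own. Each camera call takes 0.05 s, during which the arm holds its last target. There are 200 camera calls.

## Working session

There is one attempt and no reset: what is moved stays moved. The work goes in short steps, each a Python script; the robot and the scene stay as the last script left them, time stands still between calls to the robot, and variables do not carry over. Pictures are saved under pics/ and viewed, at most 10 in all, crops included, and the job is handed in when it is done.

```bash
mkdir -p pics; python3 - <<'E'
from bench import robot
import cv2
for n in("scene","top"):
    im=robot.snapshot(n); cv2.imwrite(f"pics/{n}0.png",im); print(robot.get_calibration(n))
E
```

```text
{'fx': 510.41811546685875, 'fy': 510.41811546685875, 'cx': 280.85943219694997, 'cy': 212.01015571637106, 'rvec': array([ 2.37377584,  0.70004749, -0.24514598]), 'tvec': array([-0.46085578, -0.11368767,  1.69855023])}
{'fx': 501.886316779186, 'fy': 501.886316779186, 'cx': 289.6179406182881, 'cy': 213.5178863244774, 'rvec': array([ 2.18184226, -2.15167154,  0.09892575]), 'tvec': array([0.05130586, 0.5182274 , 1.56170206])}
```

View pics/scene0.png

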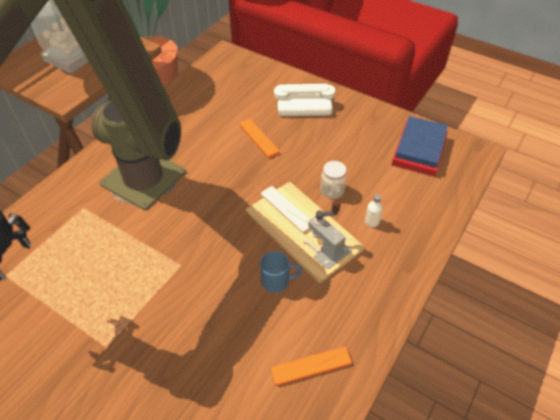

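View pics/top0.png

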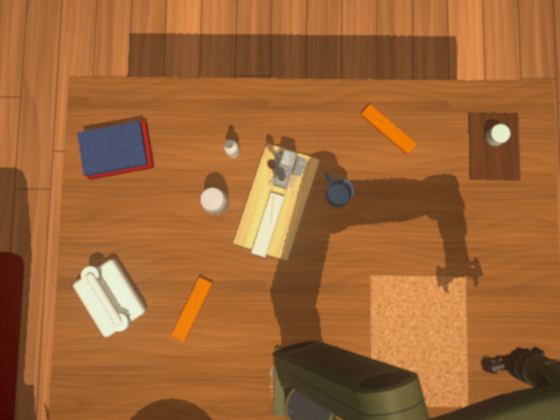

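Press near top image (285,165), slat white (267,225), jar left, glue upper left, mug right. Enlarging both.

```bash
python3 - <<'E'
import cv2
a=cv2.imread("pics/top0.png")[125:275,190:370]; cv2.imwrite("pics/topc.png",cv2.resize(a,None,fx=4,fy=4,interpolation=cv2.INTER_CUBIC))
a=cv2.imread("pics/scene0.png")[155:305,235:395]; cv2.imwrite("pics/scc.png",cv2.resize(a,None,fx=4,fy=4,interpolation=cv2.INTER_CUBIC))
E
```

```text
(no output)
```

View pics/topc.png

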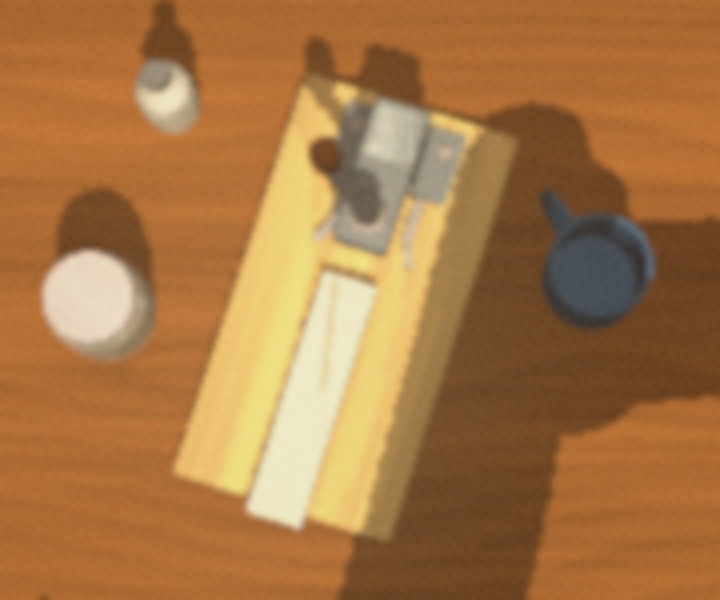

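View pics/scc.png

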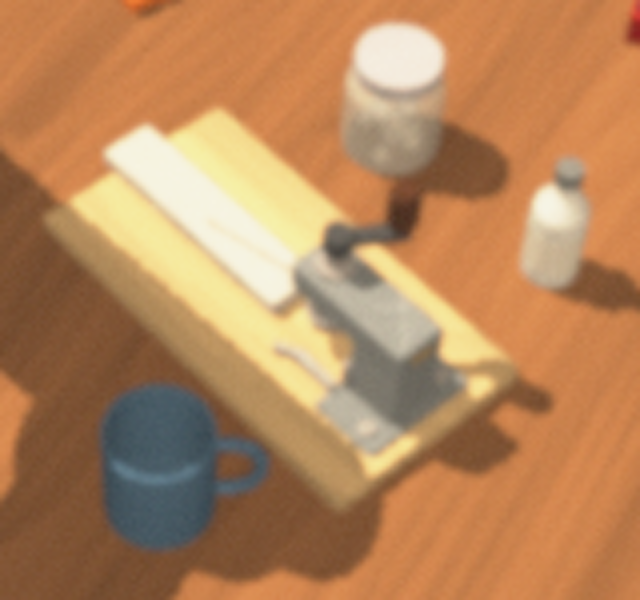

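The crops show all the parts. The knob is at about (326,155) in the top crop and (405,208) in the scene crop. Next I fit the poses from the board, slat and knob points.

```bash
cat > geo.py <<'E'
import numpy as np, cv2
from bench import robot
C={n:robot.get_calibration(n) for n in("scene","top")}
def proj(n,P):
    c=C[n];K=np.array([[c['fx'],0,c['cx']],[0,c['fy'],c['cy']],[0,0,1]])
    return cv2.projectPoints(np.array(P,float).reshape(-1,3),c['rvec'],c['tvec'],K,None)[0].reshape(-1,2)
def tf(p,P):
    P=np.array(P,float).reshape(-1,3);c,s=np.cos(p[2]),np.sin(p[2])
    return np.c_[p[0]+c*P[:,0]-s*P[:,1],p[1]+s*P[:,0]+c*P[:,1],P[:,2]]
T=lambda q:np.array(q,float)/4+[190,125]
S=lambda q:np.array(q,float)/4+[235,155]
E
python3 - <<'E'
from geo import *
from scipy.optimize import least_squares as ls
def fit(pt,ot,ps,os,x0):
    f=lambda p:np.r_[(proj("top",tf(p,pt))-T(ot)).ravel(),(proj("scene",tf(p,ps))-S(os)).ravel()]
    r=ls(f,x0,loss='soft_l1'); print(r.x.round(4),np.degrees(r.x[2]).round(2)); print(f(r.x).reshape(-1,2).round(1).tolist()); return r.x
z=.018
bt=[[.11,.09,z],[.11,-.09,z],[-.23,-.09,z],[-.23,.09,z]]
h=.105
pt=bt; ot=[[308,75],[518,140],[390,540],[175,470]]
ps=[bt[3],bt[0],[-.024,.022,h],[.09,.022,h],[.09,-.022,h],[-.024,-.022,h]]; os=[[220,107],[518,368],[345,240],[438,325],[400,362],[297,270]]
p=fit(pt,ot,ps,os,[.55,0,-.3])
z=.034
s=fit([[.1,.0225,z],[.1,-.0225,z],[-.1,-.0225,z],[-.1,.0225,z]],[[328,268],[378,282],[300,530],[246,512]],
 [[-.1,.0225,z],[-.1,-.0225,z],[.1,-.0225,.034]],[[150,125],[104,153],[278,302]],[.4,0,-.3])
f=lambda k:np.r_[(proj("top",[k])-T([[326,155]])).ravel(),(proj("scene",[k])-S([[405,208]])).ravel()]
r=ls(f,[.5,0,.16]);k=r.x;print("knob",k.round(4),r.fun.round(1))
c,si=np.cos(p[2]),np.sin(p[2]);R=np.array([[c,si],[-si,c]])
print("slat in press",R@(s[:2]-p[:2]),np.degrees(s[2]-p[2]),"end",R@(tf(s,[[.1,0,0]])[0,:2]-p[:2]))
kp=R@(k[:2]-p[:2]);print("knob press",kp,np.hypot(*kp),"angle",np.arctan2(kp[0],kp[1]))
for n,(cx,a,b) in dict(mug=(0,(597,270),(160,470)),jar=(0,(95,305),(395,100)),glue=(0,(168,95),(555,225))).items():
    f=lambda k:np.r_[(proj("top",[k])-T([a])).ravel(),(proj("scene",[k])-S([b])).ravel()]
    print(n,ls(f,[.5,0,.05]).x.round(3))
E
```

```text
[ 0.6199  0.0826 -0.2965] -16.99
[[-0.5, -2.5], [0.2, -2.0], [-0.2, -0.8], [-0.6, -0.8], [-1.4, -0.0], [-0.4, 0.0], [-3.4, -2.1], [1.3, 1.1], [-0.6, 0.2], [-2.8, -1.9]]
[ 0.4845  0.1264 -0.292 ] -16.73
[[-1.3, -0.8], [-0.2, -0.0], [-0.1, -1.5], [-0.3, -1.3], [-1.9, -0.4], [-1.4, -0.5], [-2.5, 0.8]]
knob [0.6528 0.1146 0.1591] [-0.7 -1.  -1.1  0.2]
slat in press [-0.14233424  0.00232035] 0.25446096426661424 end [-0.04233523  0.00276447]
knob press [0.02207154 0.04015597] 0.0458219946434881 angle 0.5025709075620867
mug [ 0.587 -0.094  0.043]
jar [0.554 0.299 0.043]
glue [0.721 0.245 0.051]
```

```bash
cat >> geo.py <<'E'
P=np.array([.6199,.0826,-.2965]); SL=np.array([.4845,.1264,-.292])
def W(x,y,z): return tf(P,[[x,y,z]])[0]
def fp():
    f=np.array(robot.read_contact_force()); c,s=np.cos(P[2]),np.sin(P[2])
    return np.array([c*f[0]+s*f[1],-s*f[0]+c*f[1],f[2]])
YAW=float(np.degrees(P[2]))
E
python3 - <<'E'
from geo import *
g=tf(SL,[[-.045,0,0]])[0]; ys=float(np.degrees(SL[2]))
best=None
for y in (ys,ys+180):
    j=robot.solve_ik([g[0],g[1],.2],[180,0,y]); print(y,j)
    if j is not None and (best is None or abs(j[5])<abs(best[0])): best=(j[5],y)
y=best[1]; print("yaw",y)
robot.move_to([g[0],g[1],.2],[180,0,y])
robot.servo_line([g[0],g[1],.06],velocity=.12); print(fp(),robot.read_t())
robot.servo_line([g[0],g[1],.0215],velocity=.06); print(fp(),robot.read_t())
robot.grab(20); print(fp(),robot.read_finger_gap(),robot.read_finger_force(),robot.read_position(),robot.read_t())
cv2.imwrite("pics/g.png",cv2.resize(robot.snapshot("scene")[100:320,200:420],None,fx=2.7,fy=2.7))
E
```

```text
-16.730367617820036 [  17.52120835    9.81301185  -19.45709021   60.72989794    0.
 -145.74842403]
163.26963238217996 [ 17.52120835   9.81301185 -19.45709021  60.72989794   0.
  34.25157597]
yaw 163.26963238217996
[-0.20653049 -0.13302665  0.05749939] 3.9667
[-0.630853   -0.20033582 -0.30847338] 4.7583
[-1.32664667  0.7983059   1.15793616] 0.5213410943006055 21.272350251674652 [0.44179724 0.13953658 0.02190784] 5.2083
```

View pics/g.png

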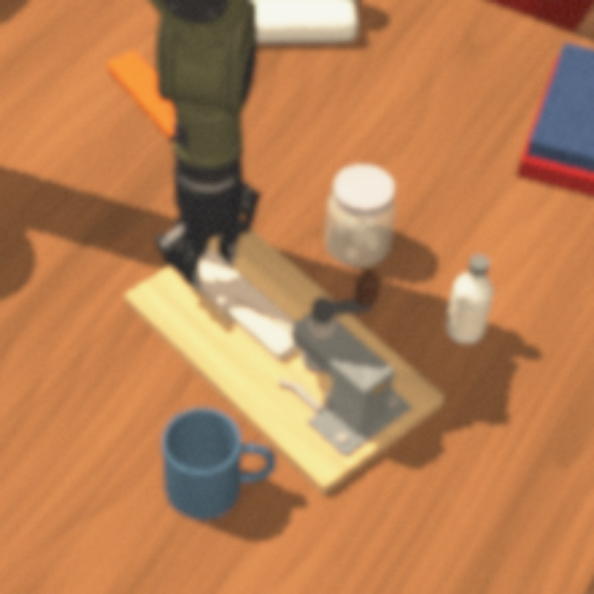

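The slat is gripped (gap 44 mm), with the fingers around (210,255). Next: slide it in with force checks.

```bash
python3 - <<'E'
from geo import *
o=[180,0,YAW+180]; z=.0219
robot.servo_line(W(-.165,0,z),o,velocity=.05); f0=fp(); print(f0)
yo=0.
def st(x):
    global yo
    robot.servo_line(W(x,yo,z),velocity=.04); f=fp(); print(round(x,4),round(yo,4),(f).round(1),round(robot.read_t(),1)); return f
x=-.165; n=0
while x<-.098:
    x+=.006 if x<-.122 else .0015
    f=st(x)
    if abs(f[1])>5: yo+=.0005*np.sign(f[1])
    if f[0]<-9: break
robot.hold(.2); print(fp(),robot.read_position())
E
```

```text
[ 0.67266553 -0.21861483  1.05117818]
-0.159 0.0 [-0.8 -0.8  3.7] 6.2
-0.153 0.0 [-0.9 -0.3  3.5] 6.5
-0.147 0.0 [-0.9 -1.   2.6] 6.8
-0.141 0.0 [-1.3  0.6  3.2] 7.1
-0.135 0.0 [-0.5  0.   3.8] 7.4
-0.129 0.0 [-1.6 -0.2  2.6] 7.7
-0.123 0.0 [-1.  -1.2  3.4] 8.0
-0.117 0.0 [-0.5 -0.4  3.5] 8.3
-0.1155 0.0 [-2.9 -0.8  5.6] 8.5
-0.114 0.0 [-3.6 -0.3  6.1] 8.8
-0.1125 0.0 [-3.3 -0.1  4.7] 9.0
-0.111 0.0 [-3.  -0.6  5.7] 9.3
-0.1095 0.0 [-2.8  0.2  5.7] 9.5
-0.108 0.0 [-3.1  0.2  5.4] 9.8
-0.1065 0.0 [-4.6  0.4  7. ] 10.0
-0.105 0.0 [-8.   1.5  8.6] 10.3
-0.1035 0.0 [-10.7   1.5  13.3] 10.5
[-10.5461976    0.59037455  13.06686025] [0.5165558  0.11402127 0.02186026]
```

```bash
python3 - <<'E'
from geo import *
robot.release(); p=np.array(robot.read_position()); print(fp())
robot.servo_line([p[0],p[1],.215],velocity=.15)
print(fp(),robot.read_t())
k=np.array([.6528,.1146])
for y in(44.2,-135.8): print(y,robot.solve_ik([k[0],k[1],.21],[180,0,y]))
cv2.imwrite("pics/h.png",cv2.resize(np.hstack([robot.snapshot("scene")[170:290,265:395],robot.snapshot("top")[130:250,210:340]]),None,fx=3,fy=3,interpolation=cv2.INTER_CUBIC))
for n,o in(("scene",(265,170)),("top",(210,130))):
    print(n,((proj(n,[W(*q) for q in [(.09,.01,.092),(.09,-.01,.092),(.102,.01,.092),(.102,-.01,.092)]])-o)*3+([390,0] if n=="top" else 0)).round().tolist())
E
```

```text
[ 0.14998936 -0.87393214 -0.55475353]
[ 0.97287459 -0.57932997  0.04990262] 12.625
44.2 [  9.95690067  29.24528771  11.21679697  71.97150927   0.
 145.75690067]
-135.8 [  9.95690067  29.24528771  11.21679697  71.97150927   0.
 -34.24309933]
scene [[232.0, 217.0], [216.0, 228.0], [241.0, 225.0], [225.0, 236.0]]
top [[624.0, 58.0], [642.0, 64.0], [627.0, 47.0], [646.0, 53.0]]
```

View pics/h.png

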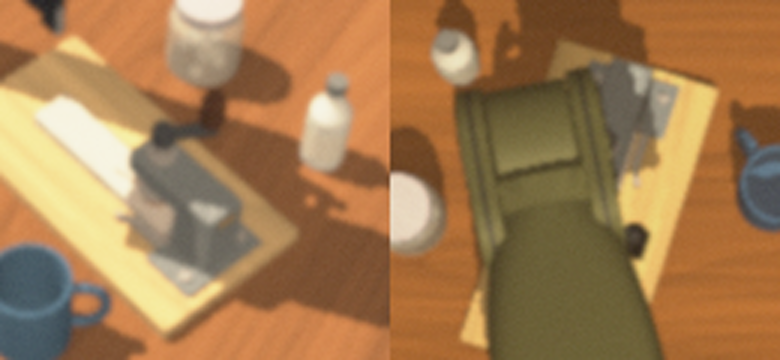

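Scene half: the slat sits well under the head, rear corners at (70,97) and (38,118) in the crop. I'll check that position numerically, then grip the knob.

```bash
python3 - <<'E'
from geo import *
from scipy.optimize import least_squares as ls
ob=np.array([[70,97],[38,118]])/3+[265,170]
for b,o in zip(ob,[1,-1]):
    r=ls(lambda q:proj("scene",[W(q[0],q[1],.034)])[0]-b,[-.16,0.0]).x; print("rear corner",r.round(4))
k=np.array([.6528,.1146]); robot.move_to([k[0],k[1],.215],[180,0,-135.8])
robot.servo_line([k[0],k[1],.150],velocity=.1); print(fp())
robot.grab(25); print(fp(),robot.read_finger_gap(),robot.read_finger_force(),robot.read_position(),robot.read_t())
cv2.imwrite("pics/k.png",cv2.resize(robot.snapshot("scene")[150:290,255:395],None,fx=4,fy=4,interpolation=cv2.INTER_CUBIC))
E
```

```text
rear corner [-0.1537  0.0229]
rear corner [-0.1535 -0.0207]
[ 0.36232641 -0.07338511 -0.16982402]
[ 1.11562296 -0.58642273  2.37662105] 0.26734207364208395 25.652468857588246 [0.65303307 0.11456037 0.15034888] 15.1417
```

View pics/k.png

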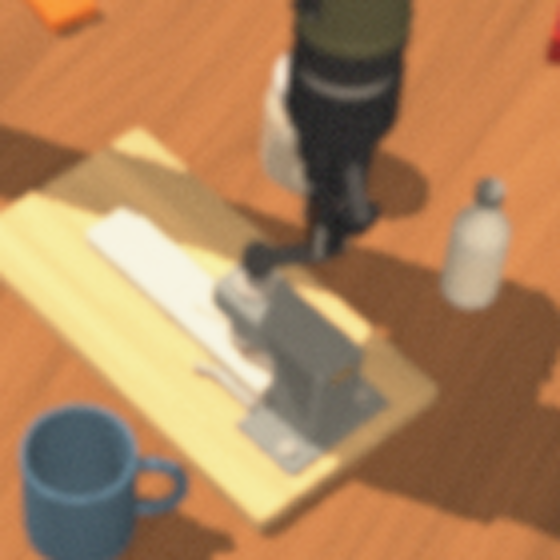

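The fingers hold the knob at (335,230), and the flush tab shows faintly at (340,378). Next I wind 2.4 rad and log forces and a tab metric.

```bash
cat > wind.py <<'E'
from geo import *
import json,os,sys
def tabroi():
    im=robot.snapshot("scene"); return im[230:260,325:360].astype(float),im
def wind(total,step,stopfn=None):
    if os.path.exists("st.json"): s=json.load(open("st.json"))
    else:
        p=np.array(robot.read_position()); d=p[:2]-P[:2]
        s=dict(c=P[:2].tolist(),r=.045,h=float(np.arctan2(d[1],d[0])),z=float(p[2]),a=0.)
        s['c']=(p[:2]-.045*d/np.hypot(*d)).tolist()
    end=s['a']+total; prev=tabroi()[0]; stop=False
    while s['a']<end-1e-6 and not stop:
        f=np.array(robot.read_contact_force()); r=np.array([np.cos(s['h']),np.sin(s['h'])]); t=np.array([r[1],-r[0]])
        fr,ft=f[:2]@r,f[:2]@t
        s['c']=(np.array(s['c'])+np.clip(1.5e-4*fr,-.001,.001)*r).tolist()
        s['h']-=step; s['a']+=step
        if f[2]<12: s['z']-=.00191*step
        r=np.array([np.cos(s['h']),np.sin(s['h'])]); q=np.array(s['c'])+s['r']*r
        robot.servo_line([q[0],q[1],s['z']],velocity=.06)
        json.dump(s,open("st.json","w"))
        roi,im=tabroi(); D=np.abs(roi-prev).mean(2); prev=roi
        m=np.sort(D.ravel())[-20:].mean()
        print(f"{s['a']:.2f} fr {fr:.1f} ft {ft:.1f} fz {f[2]:.1f} z {s['z']:.4f} c {np.round(np.array(s['c'])-P[:2],4)} tab {m:.1f} t {robot.read_t():.1f}")
        if stopfn and stopfn(m,-ft): stop=True
    return stop,im
E
python3 - <<'E'
from wind import *
_,im=wind(2.4,.2); cv2.imwrite("w24.png",im)
E
```

```text
0.20 fr 0.0 ft 0.3 fz 2.4 z 0.1500 c [0.0007 0.0007] tab 19.3 t 15.6
0.40 fr -0.7 ft -2.6 fz 2.9 z 0.1496 c [0.0007 0.0007] tab 11.5 t 15.9
0.60 fr -2.5 ft -1.5 fz 2.9 z 0.1492 c [0.0003 0.0005] tab 11.8 t 16.3
0.80 fr -4.0 ft -2.0 fz 3.2 z 0.1488 c [-0.0003  0.0004] tab 5.5 t 16.6
1.00 fr -3.0 ft -1.5 fz 3.1 z 0.1484 c [-0.0007  0.0004] tab 15.7 t 17.0
1.20 fr -3.3 ft -1.6 fz 1.9 z 0.1480 c [-0.0012  0.0006] tab 21.2 t 17.3
1.40 fr -1.6 ft -1.8 fz 1.8 z 0.1477 c [-0.0014  0.0007] tab 24.4 t 17.7
1.60 fr -1.9 ft -2.1 fz 1.5 z 0.1473 c [-0.0017  0.0008] tab 23.9 t 18.0
1.80 fr -1.6 ft -2.7 fz 0.5 z 0.1469 c [-0.0018  0.001 ] tab 16.7 t 18.4
2.00 fr -2.3 ft -2.0 fz 0.8 z 0.1465 c [-0.002   0.0013] tab 18.1 t 18.7
2.20 fr -3.0 ft -1.4 fz 1.0 z 0.1461 c [-0.0021  0.0017] tab 19.7 t 19.1
2.40 fr -2.1 ft -2.0 fz 0.0 z 0.1458 c [-0.0022  0.002 ] tab 19.2 t 19.4
```

```bash
python3 - <<'E'
import cv2
im=cv2.imread("w24.png"); cv2.imwrite("pics/w24.png",cv2.resize(im[205:275,295:375],None,fx=7,fy=7,interpolation=cv2.INTER_CUBIC))
E
```

```text
(no output)
```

View pics/w24.png

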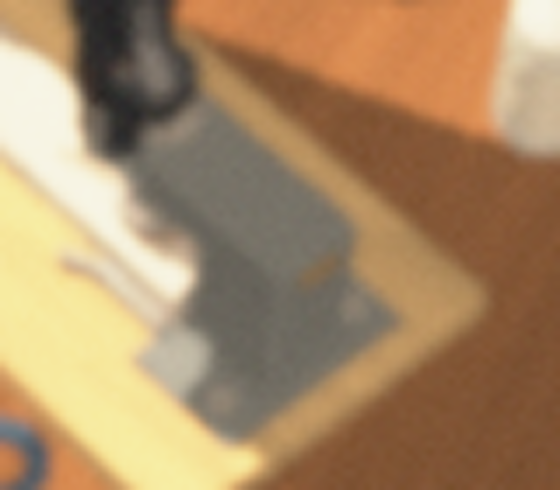

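The flush brass tab is at crop (320,268), i.e. scene pixel (341,243). Once popped it should cover about (344,247), which is grey now. I'll use the normalised brass tint there as the metric.

```bash
sed -i 's/^        m=.*/        m=tint(im)/' wind.py; cat >> wind.py <<'E'
def tint(im):
    q=im[245:249,342:346].reshape(-1,3).mean(0); return 100*(q[2]-q[0])/q.sum()
E
python3 - <<'E'
from wind import *
t0=tint(cv2.imread("w24.png")); print(t0)
stop,im=wind(2.0,.15,lambda m,ft:m>t0+6 or ft>9); cv2.imwrite("w2.png",im); print(stop)
E
```

```text
6.029771999246279
2.55 fr -2.0 ft -2.9 fz -0.2 z 0.1455 c [-0.0022  0.0023] tab 6.1 t 19.8
2.70 fr -2.8 ft -3.6 fz -0.9 z 0.1452 c [-0.0021  0.0027] tab 6.0 t 20.1
2.85 fr -1.9 ft -2.6 fz 0.9 z 0.1449 c [-0.002  0.003] tab 5.9 t 20.4
3.00 fr -0.4 ft -1.8 fz 0.4 z 0.1446 c [-0.0019  0.0031] tab 6.0 t 20.8
3.15 fr -2.4 ft -1.7 fz 0.7 z 0.1443 c [-0.0017  0.0034] tab 6.1 t 21.1
3.30 fr -1.9 ft -2.9 fz 0.7 z 0.1440 c [-0.0015  0.0036] tab 6.0 t 21.4
3.45 fr -0.5 ft -2.2 fz 1.4 z 0.1438 c [-0.0014  0.0036] tab 6.1 t 21.7
3.60 fr -2.1 ft -2.5 fz 0.7 z 0.1435 c [-0.0012  0.0037] tab 5.9 t 22.0
3.75 fr -2.3 ft -2.7 fz 0.8 z 0.1432 c [-0.0008  0.0038] tab 6.0 t 22.3
3.90 fr -2.9 ft -2.4 fz 1.5 z 0.1429 c [-0.0004  0.0039] tab 5.9 t 22.7
4.05 fr -1.6 ft -2.7 fz 2.4 z 0.1426 c [-0.0002  0.0039] tab 6.1 t 23.0
4.20 fr -2.1 ft -1.8 fz 1.8 z 0.1423 c [0.0001 0.0039] tab 6.0 t 23.3
4.35 fr -0.9 ft -2.5 fz 2.4 z 0.1420 c [0.0003 0.0038] tab 6.1 t 23.6
4.50 fr -2.7 ft -2.3 fz 2.3 z 0.1417 c [0.0007 0.0037] tab 6.0 t 23.9
False
```

The metric is very stable, so continue.

```bash
python3 - <<'E'
from wind import *
stop,im=wind(3.9,.12,lambda m,ft:m>8.5 or ft>9); cv2.imwrite("w3.png",im); print(stop)
cv2.imwrite("pics/w3.png",cv2.resize(im[205:275,295:375],None,fx=7,fy=7,interpolation=cv2.INTER_CUBIC))
E
```

```text
4.62 fr -2.7 ft -1.5 fz 1.4 z 0.1415 c [0.001  0.0034] tab 5.9 t 24.3
4.74 fr -1.4 ft -2.9 fz 2.8 z 0.1413 c [0.0011 0.0033] tab 5.8 t 24.6
4.86 fr -1.6 ft -2.5 fz 3.5 z 0.1411 c [0.0013 0.0031] tab 6.1 t 24.9
4.98 fr -0.6 ft -2.9 fz 5.0 z 0.1408 c [0.0014 0.003 ] tab 6.0 t 25.2
5.10 fr -1.9 ft -3.6 fz 6.0 z 0.1406 c [0.0015 0.0028] tab 5.9 t 25.5
5.22 fr -1.9 ft -3.9 fz 6.4 z 0.1404 c [0.0016 0.0025] tab 6.0 t 25.8
5.34 fr -2.8 ft -3.6 fz 7.1 z 0.1401 c [0.0017 0.0021] tab 5.9 t 26.1
5.46 fr -2.8 ft -3.6 fz 8.8 z 0.1399 c [0.0018 0.0017] tab 6.1 t 26.4
5.58 fr -2.2 ft -3.5 fz 9.6 z 0.1397 c [0.0018 0.0014] tab 6.1 t 26.7
5.70 fr -2.6 ft -3.6 fz 10.0 z 0.1395 c [0.0017 0.001 ] tab 6.1 t 27.0
5.82 fr -2.5 ft -4.4 fz 12.0 z 0.1395 c [0.0017 0.0006] tab 6.0 t 27.3
5.94 fr -2.6 ft -3.4 fz 11.2 z 0.1392 c [0.0015 0.0002] tab 6.0 t 27.6
6.06 fr -3.1 ft -2.9 fz 11.7 z 0.1390 c [ 0.0013 -0.0002] tab 6.0 t 27.9
6.18 fr -2.8 ft -4.2 fz 12.0 z 0.1388 c [ 0.0011 -0.0005] tab 6.1 t 28.2
6.30 fr -3.2 ft -4.8 fz 14.6 z 0.1388 c [ 0.0008 -0.0009] tab 6.0 t 28.5
6.42 fr -3.4 ft -4.8 fz 14.1 z 0.1388 c [ 0.0004 -0.0012] tab 6.0 t 28.8
6.54 fr -2.4 ft -4.1 fz 12.1 z 0.1388 c [ 0.0001 -0.0014] tab 6.0 t 29.1
6.66 fr -3.1 ft -4.3 fz 12.7 z 0.1388 c [-0.0003 -0.0017] tab 6.1 t 29.4
6.78 fr -1.6 ft -4.8 fz 10.8 z 0.1385 c [-0.0005 -0.0018] tab 6.0 t 29.7
6.90 fr -2.9 ft -5.0 fz 13.2 z 0.1385 c [-0.0009 -0.0019] tab 6.0 t 30.0
7.02 fr -2.4 ft -5.6 fz 12.5 z 0.1385 c [-0.0013 -0.0019] tab 6.1 t 30.3
7.14 fr -3.5 ft -5.5 fz 11.7 z 0.1383 c [-0.0018 -0.0019] tab 6.1 t 30.6
7.26 fr -2.4 ft -5.4 fz 12.8 z 0.1383 c [-0.0022 -0.0019] tab 7.2 t 30.9
7.38 fr -2.4 ft -5.6 fz 10.9 z 0.1381 c [-0.0025 -0.0018] tab 17.5 t 31.2
True
```

View pics/w3.png

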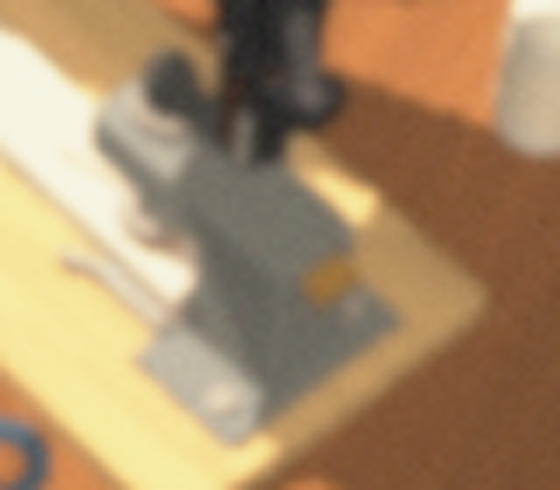

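The brass tab is clearly out at (330,278). Now let go, retreat, and check.

```bash
python3 - <<'E'
from wind import *
robot.hold(.3); robot.release(); p=np.array(robot.read_position()); print(fp())
robot.servo_line([p[0],p[1],.25],velocity=.12); print(fp())
robot.hold(.5); im=robot.snapshot("scene"); print(tint(im),robot.read_t())
cv2.imwrite("pics/end.png",cv2.resize(im[150:290,255:395],None,fx=4,fy=4,interpolation=cv2.INTER_CUBIC))
E
```

```text
[ 1.23226156  0.00830945 -0.15129067]
[ 0.33518143 -0.28251656 -0.71562645]
17.46090841399851 33.7333
```

View pics/end.png

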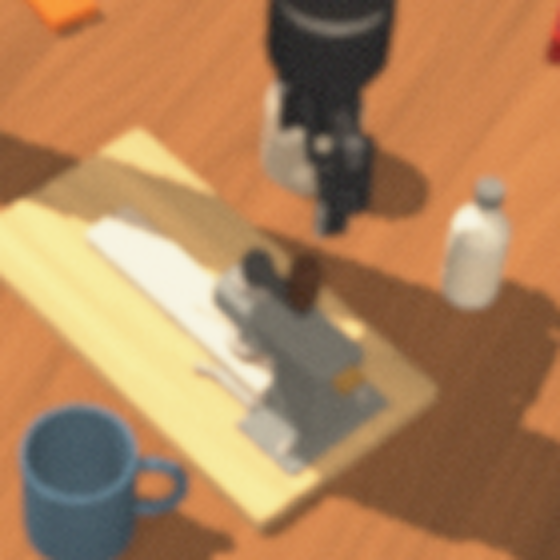

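The tab is out at (348,378), the slat is in place under the pad, the gripper is clear, and the bystanders have not moved. Handing in.

```bash
python3 -c "
from bench import robot
print(robot.close_job())"
```

```text
the job is handed in; nothing more can be done
None
```

The job is handed in at about 34 s: the slat met the stop plate (push about 10 N), winding stopped within about 0.24 rad of the tab popping out, and the gripper let go with the bystanders untouched; the hand-in returned no verdict.

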